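# Set the work support to its length mark and lock the cam lever

## Task

On the garage bench stands a telescopic work support, a round grey foot with a sliding steel leg that drops back if let go. Take hold of the black cap on top of the leg, pull the leg up until its ring mark is level with the top of the collar, and, still holding it there, swing the upright cam lever round to its fully closed stop with the same hand. Leave the jar, the tin and the wrench around it where they are, and finish still holding the cap with the leg at the mark and the lever closed: do not let go.

Things in the scene. Friction and masses are not known exactly. Their poses are not given: they have to be found in the camera images.
- stand: The work support's fixed grey foot and sleeve. Origin: centre of its underside, on the bench; z up through the leg's axis. Foot disc 144 mm across and 20 mm high, sleeve 42 mm across, collar 54 mm across whose top is 100 mm above the bench. Fixed to the bench; position and yaw vary.
- cap: Black rubber cap on the leg's top, an upright cylinder 32 mm across, 50 mm high; origin at the centre of its underside (115 mm above the bench with the leg down). It swivels freely (6 rad each way) about the vertical leg axis, so a hand pinching it from above can turn about that axis without slipping. Leg and cap together weigh 0.4 to 0.65 kg. 6 mm gap between its side and the lever's tab.
- leg (a joint): Height of the sliding leg (steel tube 22 mm across under the cap) in m: 0 at the bottom, where it starts and to where it falls if let go; 0.038 with the ring mark level with the collar's top; 0.075 at the upper stop. No spring, little friction.
- leg_mark (a point): Middle of the dark raised ring (27 mm across, 3 mm high) on the leg: the length mark. 53 mm below the cap's underside, hidden inside the collar until the leg is up.
- collar_top (a point): Centre of the top of the collar, on the leg axis, 100 mm above the bench; the ring mark belongs level with this.
- lever (a joint): Angle in rad of the cam lever, which turns about the leg's vertical axis: it starts open, between 0 and 0.3; grows counter-clockwise seen from above; stops at 0.9, closed, its arm against a small lug on the sleeve. Turning it takes about 0.1 N m (some 3 N at the tab); it stays where it is left.
- lever_tab (a point): Centre of the lever's upright steel tab: a plate 8 mm thick, 22 to 54 mm from the leg axis, 105 to 173 mm above the bench, broad sides facing round the circle; at joint 0 on the stand's -y side. With the leg at the mark, fingers pinching the cap low (tips within 5 mm of its lower edge) overlap the tab's top 15 mm or more: turning the hand counter-clockwise lets a finger's side push it.
- jar: Bystander: glass jar with steel lid, 52 mm across, 75 mm high, origin under its centre.
- tin: Bystander: tin can, 66 mm across, 90 mm high, origin under its centre.
- wrench: Bystander: steel wrench lying flat on the bench, some 150 mm from the leg axis.
Not all that is in view belongs to the job. What is shaped like the stand but orange is not meant.

How it is judged:
By the outcome, as a careful person would: the job done as asked, in the order asked, and still so for the second after the job is handed in, while the arm keeps its last pose, push and grip.
It also fails if it takes over 38 s, if anything falls off the work surface, if the arm or the gripper's body presses on something with over 40 N, if the wrist force passes 120 N, or if a joint passes its speed limit or range.

## Robot

A 6-joint arm with a two-finger parallel gripper is mounted at the origin on the work surface. World frame = base frame: x ahead of the robot, y to its left, z up, the work surface at z = 0. Lengths are in m, angles in degrees, forces in N, time in s.
With the tool pointing down it reaches from about 0.35 to 0.875 m from the base axis. Payload 4.2 kg.
Tool frame: the origin (TCP) lies between the finger pads; the fingertips stand 17 mm ahead of it and the grasp point (between the pads) lies 2 mm behind it; z points along the fingers, y is the line along which they close (so a half turn about z gives the same grasp; the last joint's range is limited). The gripper opens to 87 mm and grips with 3 to 60 N. Pads are 19 mm wide; open, the fingers measure 117 mm over their backs; the gripper's body (75 mm by 190 mm) begins 51 mm behind the grasp point.
Start: joints at [85.233, 22.042, 0.453, 0, -68.411, -14.817], TCP at [0.209, 0.589, 0.24] pointing down, gripper open.
Joint ranges: [-179.83, 179.83], [-69.29, 118.12], [-61.27, 80.66], [-181.25, 117.63], [-171.15, -9.14], [-177.46, 177.46]. Speed limits (degrees/s): [159.86, 159.86, 180, 180, 180, 180].

## Interface

Orientations are given as a 3x3 rotation matrix whose columns are the frame's x, y, z axes.
In Python, from station import r gives the robot as it stands.
- The arm moves only by the tool servo_tool, never from a script. Its argument "targets" is a list of rows, each a list of 5 numbers: the shift along the world's x, y, z in units of 30 mm (1.0 is 30 mm), then the turn about the world's z in rad, then the finger opening in mm, from 0 to 87. In form: [[x, y, z, turn, gripper], ...]. A call has exactly 5 rows; each row is the pose to reach, as a shift and turn from the pose commanded when the call began; what a row does not reach only later rows make up. A row lasts 1/12 s, in which the tool goes at most 41.7 mm and 7.16 degrees, less where a joint would pass 70% of its speed; a pose out of reach is approached as far as the arm can. A call with a gripper value outside its range is refused whole. The fingers move at their own pace and stop on an object; the grip force is fixed at half the most. Time passes only in rows, so rows that repeat a pose let the fingers close, or fill a call up. It gives the time, the measured TCP pose, the force, the opening and the grip force at its end, in the units of the state.
- r.sense(): the state, without advancing time (a new reading comes with each control period).
- r.capture(name): name is "scene" or "side" or "wrist"; returns a dict with "pixels" (480x640x3 uint8, red, green, blue), "fx", "fy", "cx", "cy" (pixels), "world_from_camera" (4x4, takes a point from camera to world coordinates). Camera axes: x right, y down, z forward; pixel columns grow to the right and rows downward; lengths in m; the calibration is good to about 2 mm. A picture is of the moment at which its call begins. There is no depth.
- r.finish_job(): hands the job in; it is judged then, once.
The state is a dict: "time_s": time; "joints": joint angles; "joint_velocities": joint speeds; "effort": joint torques, N m; "tcp_pos": TCP position; "ee_rot": TCP orientation; "wrist_force": force on the tool from outside, world axes, zero at the start; "moment": the same for the moment, N m; "gripper_width": opening from 0.0 (shut) to 1.0 (fully open); "gripper_force": force on a finger pad.
Only numpy, scipy, OpenCV 4.12 (cv2) and the standard library are available. Lean on these libraries where they do the work, as an engineer would, in place of code of your own. Each camera call takes 0.05 s, during which the arm holds its last target. There are 200 camera calls.

## Working session

There is one attempt and no reset: what is moved stays moved. The work goes in short steps, Python scripts to look and compute and a tool call to move; the robot and the scene stay as the last step left them, time stands still between calls to the robot, and variables do not carry over. Pictures are saved under pics/ and viewed, at most 10 in all, crops included, and the job is handed in when it is done.

Besides the shell and the picture viewer there is one more tool, called after ">>>" in YAML: its name, and indented under it one key for each argument. servo_tool: Moves the arm, as the interface text tells. Its arguments: {"type":"object","properties":{"targets":{"type":"array","items":{"type":"array","items":{"type":"number"}}}},"required":["targets"]}

```bash
mkdir -p pics
cat > h.py <<'E'
import numpy as np, cv2
from station import r
def cap(n):
    c=r.capture(n); return c
def ray(c,u,v):
    T=np.array(c["world_from_camera"]); d=T[:3,:3]@np.array([(u-c["cx"])/c["fx"],(v-c["cy"])/c["fy"],1]); return T[:3,3],d/np.linalg.norm(d)
def onz(c,u,v,z):
    o,d=ray(c,u,v); return o+d*(z-o[2])/d[2]
def proj(c,p):
    T=np.linalg.inv(np.array(c["world_from_camera"])); q=T[:3,:3]@p+T[:3,3]; return np.array([c["fx"]*q[0]/q[2]+c["cx"],c["fy"]*q[1]/q[2]+c["cy"]])
E
python3 - <<'E'
from h import *
for n in("scene","side"):
    c=cap(n); cv2.imwrite(f"pics/{n}0.png",c["pixels"][:,:,::-1]); print(n,np.round(c["world_from_camera"],3).tolist(),c["fx"])
s=r.sense(); print(s["tcp_pos"],s["ee_rot"],s["time_s"])
E
```

```text
scene [[0.402, 0.652, -0.644, 1.079], [0.916, -0.288, 0.28, -0.254], [-0.003, -0.702, -0.712, 0.755], [0.0, 0.0, 0.0, 1.0]] 476.6296046542561
side [[0.747, -0.456, 0.485, 0.023], [-0.665, -0.523, 0.533, -0.543], [0.01, -0.721, -0.693, 0.771], [0.0, 0.0, 0.0, 1.0]] 493.8345427798976
[0.20930452 0.58839578 0.23855762] [[ 9.42098306e-01 -3.35336378e-01 -5.43257400e-04]
 [-3.35336797e-01 -9.42096448e-01 -1.87466711e-03]
 [ 1.16843213e-04  1.94829491e-03 -9.99998095e-01]] 0.1
```

View pics/scene0.png

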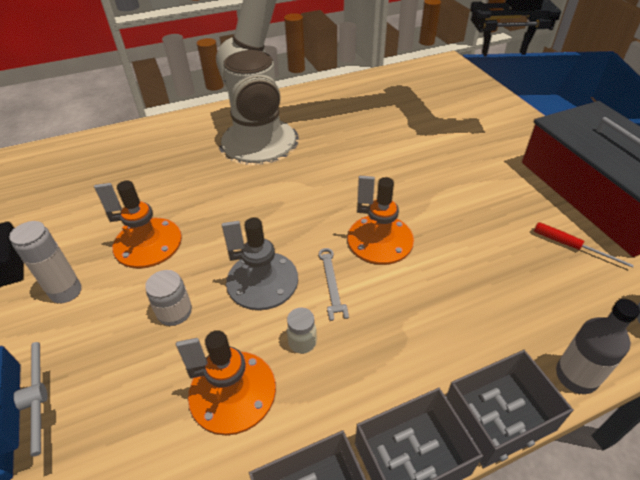

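View pics/side0.png

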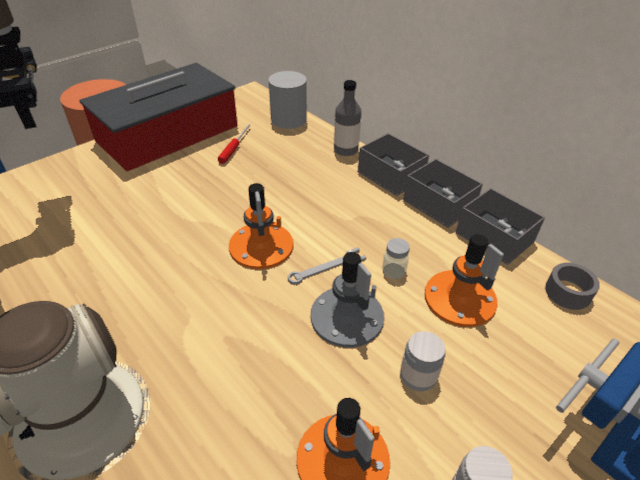

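The meant stand is the grey one: scene foot at (262,280), cap at (254,233); side foot at (347,315), cap at (351,268). The orange ones at scene (147,240), (380,240), (232,390) are decoys because of their colour. The jar is at (301,330), the tin at (168,297) and the wrench at (333,285). I'll measure and confirm with a crop.

Run:
```python
from h import *
from scipy.optimize import least_squares
win={"scene":(215,205,310,315),"side":(300,240,395,350)}
crops=[];obs={};cs={}
for n,(a,b,e,f) in win.items():
    c=cap(n);cs[n]=c; im=c["pixels"][b:f,a:e]; 
    crops.append(cv2.resize(im[:,:,::-1],None,fx=4,fy=4,interpolation=cv2.INTER_CUBIC))
    m=(im.max(2)<50).astype(np.uint8); k,l,st,ce=cv2.connectedComponentsWithStats(m)
    for i in range(1,k):
        if st[i,4]>60: print(n,st[i,:5]+[a,b,0,0,0],ce[i]+[a,b])
    hsv=cv2.cvtColor(im,cv2.COLOR_RGB2HSV)
    g=((hsv[:,:,1]<60)&(hsv[:,:,2]>60)).astype(np.uint8); k,l,st,ce=cv2.connectedComponentsWithStats(g)
    i=1+np.argmax(st[1:,4]); ys,xs=np.where(l==i); print("grey",st[i]+[a,b,0,0,0])
    # foot: ellipse bottom half -> extremes left/right at z~.02
    for row in range(b+60,f,5):
        q=xs[ys+b==row]+a
        if len(q): print(row,q.min(),q.max(),onz(c,q.min(),row,.02)[:2].round(3),onz(c,q.max(),row,.02)[:2].round(3))
cv2.imwrite("pics/crop.png",np.hstack(crops))
```

```text
scene [246 225  17  22 167] [254.29341317 237.39520958]
grey [ 222  221   76   89 3860]
265 234 293 [ 0.425 -0.184] [ 0.473 -0.075]
270 231 295 [ 0.436 -0.193] [ 0.487 -0.075]
275 229 297 [ 0.447 -0.2  ] [ 0.501 -0.076]
280 227 297 [ 0.457 -0.207] [ 0.513 -0.081]
285 226 296 [ 0.469 -0.212] [ 0.524 -0.087]
290 228 294 [ 0.482 -0.211] [ 0.534 -0.095]
295 230 290 [ 0.495 -0.211] [ 0.542 -0.106]
300 234 285 [ 0.51  -0.207] [ 0.549 -0.119]
305 241 277 [ 0.526 -0.198] [ 0.554 -0.136]
side [342 253  19  30 427] [350.30679157 267.05386417]
side [333 289  35  20 235] [353.30638298 300.04680851]
grey [ 311  262   73   86 3598]
300 316 376 [ 0.446 -0.083] [ 0.534 -0.161]
305 313 380 [ 0.433 -0.088] [ 0.531 -0.174]
310 311 382 [ 0.422 -0.095] [ 0.525 -0.185]
315 311 383 [ 0.414 -0.104] [ 0.517 -0.195]
320 311 383 [ 0.406 -0.113] [ 0.509 -0.203]
325 313 382 [ 0.401 -0.124] [ 0.498 -0.21 ]
330 315 380 [ 0.396 -0.135] [ 0.487 -0.215]
335 319 376 [ 0.394 -0.149] [ 0.473 -0.218]
340 325 371 [ 0.395 -0.164] [ 0.458 -0.22 ]
345 336 361 [ 0.403 -0.185] [ 0.437 -0.215]
```

View pics/crop.png

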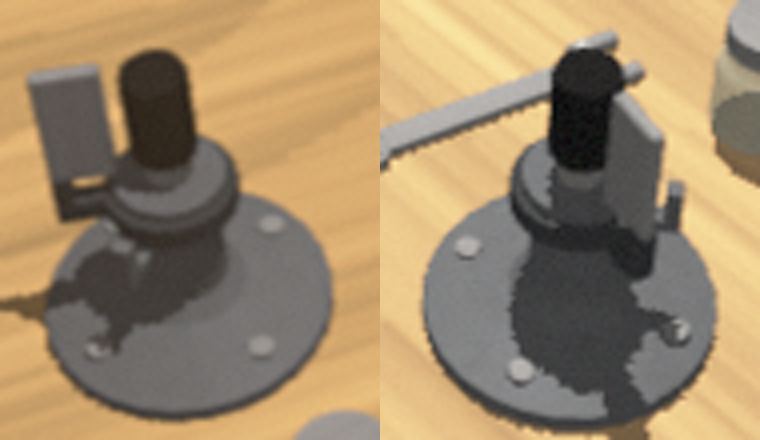

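The crop confirms it: grey foot, black cap with its top at scene (253,222) and side (352,256), and a grey tab with its top edge at scene (222–240,223) and side (359–370,264–274).

Run:
```python
from h import *
S=cap("scene");D=cap("side")
for nm,c,u,v,z in [("cap",S,253,222.5,.165),("cap",D,351.8,256.5,.165),("tab in",S,240.3,222.3,.173),("tab out",S,222.7,224,.173),("tab in",D,359.3,263.5,.173),("tab out",D,370.3,274.5,.173)]:
    print(nm,onz(c,u,v,z).round(4))
def fit(P):
    P=np.array(P);A=np.c_[2*P,np.ones(len(P))];x=np.linalg.lstsq(A,(P**2).sum(1),rcond=None)[0];return x[:2],np.sqrt(x[2]+x[:2]@x[:2])
# near-rim (underside z=0)
for c,pts in [(S,[(226,285),(228,290),(230,295),(234,300),(241,305),(277,305),(285,300),(290,295),(294,290),(296,285)]),(D,[(311,320),(313,325),(315,330),(319,335),(325,340),(336,345),(361,345),(371,340),(376,335),(380,330),(382,325),(383,320)])]:
    print("foot",fit([onz(c,u,v,0.0)[:2] for u,v in pts]))
```

```text
cap [ 0.472  -0.1401  0.165 ]
cap [ 0.4753 -0.14    0.165 ]
tab in [ 0.4708 -0.1618  0.173 ]
tab out [ 0.4625 -0.191   0.173 ]
tab in [ 0.4671 -0.1654  0.173 ]
tab out [ 0.4628 -0.195   0.173 ]
foot (array([ 0.46824053, -0.14046406]), np.float64(0.07074281989451468))
foot (array([ 0.47412443, -0.14135739]), np.float64(0.07012146152046499))
```

>>> servo_tool:
  targets:
    - [0.8,-1,0,-0.06,87]
    - [1.6,-2,0,-0.12,87]
    - [2.4,-3,0,-0.18,87]
    - [3.2,-4,0,-0.24,87]
    - [4,-5,0,-0.3,87]

```text
time_s: 0.72
tcp_pos: [0.3302, 0.4373, 0.2396]
ee_rot: [[0.8, -0.6, 0.0], [-0.6, -0.8, 0.0], [-0.0, -0.0, -1.0]]
wrist_force: [0.2, 0.6, 0.3]
gripper_width: 0.997
gripper_force: 0.0
```

>>> servo_tool:
  targets:
    - [0.6,-1.1,0,-0.06,87]
    - [1.2,-2.2,0,-0.12,87]
    - [1.8,-3.3,0,-0.18,87]
    - [2.4,-4.4,0,-0.24,87]
    - [3,-5.5,0,-0.3,87]

```text
time_s: 1.13
tcp_pos: [0.4199, 0.2721, 0.2398]
ee_rot: [[0.586, -0.81, 0.0], [-0.81, -0.586, 0.0], [-0.0, -0.001, -1.0]]
wrist_force: [1.8, 0.6, -0.3]
gripper_width: 1.002
gripper_force: 0.0
```

>>> servo_tool:
  targets:
    - [0.3,-1.25,0,-0.05,87]
    - [0.6,-2.5,0,-0.1,87]
    - [0.9,-3.75,0,-0.15,87]
    - [1.2,-5,0,-0.2,87]
    - [1.5,-6.2,0,-0.25,87]

```text
time_s: 1.55
tcp_pos: [0.4644, 0.0859, 0.2399]
ee_rot: [[0.368, -0.93, 0.001], [-0.93, -0.368, 0.0], [-0.0, -0.001, -1.0]]
wrist_force: [1.9, 1.1, -0.2]
gripper_width: 0.999
gripper_force: 0.0
```

>>> servo_tool:
  targets:
    - [0.1,-1.25,0,-0.04,87]
    - [0.2,-2.5,0,-0.08,87]
    - [0.2,-3.75,0,-0.12,87]
    - [0.2,-5,0,-0.16,87]
    - [0.2,-6.2,0,-0.2,87]

```text
time_s: 1.97
tcp_pos: [0.4701, -0.1, 0.2398]
ee_rot: [[0.176, -0.984, 0.001], [-0.984, -0.176, 0.0], [0.0, -0.001, -1.0]]
wrist_force: [-0.4, 0.4, -0.7]
gripper_width: 0.999
gripper_force: 0.0
```

>>> servo_tool:
  targets:
    - [0.05,-0.7,0,0,87]
    - [0.1,-1.35,0,0,87]
    - [0.1,-1.35,0,0,87]
    - [0.1,-1.35,0,0,87]
    - [0.1,-1.35,0,0,87]

```text
time_s: 2.38
tcp_pos: [0.4733, -0.1383, 0.2395]
ee_rot: [[0.178, -0.984, -0.0], [-0.984, -0.178, 0.0], [-0.0, 0.0, -1.0]]
wrist_force: [0.5, 0.3, -0.8]
gripper_width: 1.005
gripper_force: 0.0
```

Run:
```python
from h import *
c=cap("wrist"); im=c["pixels"].copy()
p=proj(c,np.array([.473,-.1405,.165])); print(p, np.round(c["world_from_camera"],3).tolist())
cv2.circle(im,tuple(int(x) for x in p),4,(255,0,0),1)
cv2.imwrite("pics/w1.png",im[:,:,::-1]); s=r.sense(); print(s["tcp_pos"],s["time_s"],s["joints"],s["wrist_force"],s["moment"])
```

```text
[317.90695934 255.30027912] [[-0.984, -0.171, -0.048, 0.486], [-0.178, 0.947, 0.267, -0.212], [0.0, 0.272, -0.962, 0.385], [0.0, 0.0, 0.0, 1.0]]
[ 0.47339248 -0.13798976  0.23956193] 2.4333 [ 2.65274340e+00  9.12372152e+00 -1.75427837e+01 -1.06972122e-02
 -6.33329298e+01  7.65325557e+00] [-0.89472008  0.62064141 -0.19338297] [ 0.08380603  0.03514259 -0.00724148]
```

View pics/w1.png

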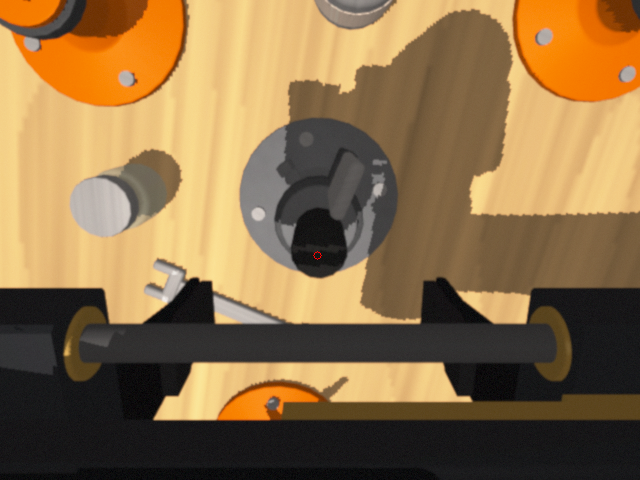

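The wrist view shows the cap top at about (319,252), with the predicted point at (318,255), and the tab at (347,185) clear of both finger paths. The fingers are at left (185,340) and right (450,340). I'll refine the axis with a dark mask before descending.

Run:
```python
from h import *
c=cap("wrist"); im=c["pixels"]; g=im.max(2)
for y in range(232,284,4):
    print(y,g[y,284:356:4].tolist())
m=(g<32).astype(np.uint8); m[:200]=0; m[285:]=0; m[:,:280]=0;m[:,360:]=0
ys,xs=np.where(m); 
for y in range(236,282,4):
    q=xs[ys==y]; print(y,(q.min(),q.max()) if len(q) else None)
# fit top circle: project circle for candidate centre; lower arc extents
for p in [(.473,-.1405),(.4725,-.142)]:
    a=np.radians(np.arange(0,360,5)); P=np.array([proj(c,np.array([p[0]+.016*np.cos(t),p[1]+.016*np.sin(t),.165])) for t in a]); print(p,P.min(0),P.max(0))
```

```text
232 [144, 142, 140, 21, 19, 23, 22, 21, 19, 21, 22, 19, 22, 22, 20, 84, 136, 135]
236 [126, 143, 122, 21, 18, 19, 24, 24, 26, 22, 20, 20, 22, 21, 20, 48, 135, 134]
240 [100, 142, 82, 26, 24, 21, 19, 19, 23, 25, 22, 18, 23, 22, 21, 24, 134, 105]
244 [93, 118, 46, 30, 21, 20, 25, 32, 30, 25, 21, 24, 24, 28, 21, 24, 120, 87]
248 [131, 95, 37, 41, 42, 41, 43, 40, 40, 42, 42, 41, 43, 39, 40, 38, 82, 104]
252 [140, 133, 33, 32, 31, 20, 25, 25, 36, 35, 24, 20, 26, 26, 36, 21, 114, 134]
256 [140, 139, 59, 19, 23, 22, 21, 21, 21, 24, 21, 21, 16, 22, 17, 19, 129, 135]
260 [139, 138, 100, 24, 22, 18, 24, 21, 23, 25, 21, 22, 24, 20, 18, 56, 136, 135]
264 [146, 138, 139, 47, 22, 29, 32, 26, 24, 33, 30, 30, 24, 20, 22, 112, 136, 139]
268 [238, 217, 152, 128, 43, 40, 41, 39, 43, 45, 42, 41, 40, 38, 90, 156, 225, 242]
272 [239, 235, 233, 237, 233, 109, 47, 41, 43, 44, 41, 43, 44, 204, 238, 243, 243, 242]
276 [239, 233, 234, 240, 244, 246, 222, 143, 100, 72, 116, 202, 237, 242, 242, 242, 242, 242]
280 [239, 232, 233, 240, 244, 246, 246, 243, 244, 239, 239, 241, 242, 242, 243, 242, 243, 241]
236 (np.int64(295), np.int64(343))
240 (np.int64(294), np.int64(344))
244 (np.int64(294), np.int64(344))
248 None
252 (np.int64(293), np.int64(345))
256 (np.int64(293), np.int64(344))
260 (np.int64(295), np.int64(343))
264 (np.int64(297), np.int64(341))
268 None
272 None
276 None
280 None
(0.473, -0.1405) [289.00727401 226.50182427] [347.30838266 281.93286011]
(0.4725, -0.142) [290.34791553 224.00371826] [348.74392565 279.61594642]
```

>>> servo_tool:
  targets:
    - [0,-0.12,-0.8,0,87]
    - [0,-0.12,-1.6,0,87]
    - [0,-0.12,-2.4,0,87]
    - [0,-0.12,-3,0,87]
    - [0,-0.12,-3.5,0,87]

```text
time_s: 2.9
tcp_pos: [0.4729, -0.1412, 0.1332]
ee_rot: [[0.18, -0.984, -0.002], [-0.984, -0.18, 0.0], [-0.0, 0.001, -1.0]]
wrist_force: [-0.1, 1.4, 0.7]
gripper_width: 1.002
gripper_force: 0.0
```

>>> servo_tool:
  targets:
    - [0,0,0,0,80]
    - [0,0,0,0,50]
    - [0,0,0,0,40]
    - [0,0,0,0,36]
    - [0,0,0,0,34]

```text
time_s: 3.32
tcp_pos: [0.4742, -0.1421, 0.1357]
ee_rot: [[0.178, -0.984, 0.003], [-0.984, -0.178, -0.0], [0.0, -0.003, -1.0]]
wrist_force: [0.4, 0.4, -0.1]
gripper_width: 0.705
gripper_force: 0.0
```

>>> servo_tool:
  targets:
    - [0,0,0,0,34]
    - [0,0,0,0,34]
    - [0,0,0,0,34]
    - [0,0,0,0,34]
    - [0,0,0,0,34]

```text
time_s: 3.73
tcp_pos: [0.4734, -0.1423, 0.1346]
ee_rot: [[0.178, -0.984, 0.0], [-0.984, -0.178, -0.0], [0.0, -0.0, -1.0]]
wrist_force: [0.0, 0.0, 1.1]
gripper_width: 0.409
gripper_force: 0.0
```

>>> servo_tool:
  targets:
    - [0,0,0,0,0]
    - [0,0,0,0,0]
    - [0,0,0,0,0]
    - [0,0,0,0,0]
    - [0,0,0,0,0]

```text
time_s: 4.15
tcp_pos: [0.4733, -0.1423, 0.1345]
ee_rot: [[0.178, -0.984, -0.0], [-0.984, -0.178, -0.0], [0.0, 0.0, -1.0]]
wrist_force: [-0.1, 0.2, 0.2]
gripper_width: 0.36
gripper_force: 30.0
```

>>> servo_tool:
  targets:
    - [0,0,0,0,0]
    - [0,0,0,0,0]
    - [0,0,0,0,0]
    - [0,0,0,0,0]
    - [0,0,0,0,0]

```text
time_s: 4.57
tcp_pos: [0.4734, -0.1423, 0.1345]
ee_rot: [[0.178, -0.984, -0.0], [-0.984, -0.178, -0.0], [0.0, 0.0, -1.0]]
wrist_force: [-1.5, -0.7, 0.1]
gripper_width: 0.36
gripper_force: 30.0
```

>>> servo_tool:
  targets:
    - [0,0,0.25,0,0]
    - [0,0,0.5,0,0]
    - [0,0,0.75,0,0]
    - [0,0,1.0,0,0]
    - [0,0,1.2,0,0]

```text
time_s: 4.98
tcp_pos: [0.4733, -0.1423, 0.1714]
ee_rot: [[0.178, -0.984, -0.0], [-0.984, -0.178, 0.0], [-0.0, -0.0, -1.0]]
wrist_force: [0.5, -2.2, -4.2]
gripper_width: 0.357
gripper_force: 30.0
```

>>> servo_tool:
  targets:
    - [0,0,0.07,0,0]
    - [0,0,0.07,0,0]
    - [0,0,0.07,0,0]
    - [0,0,0.07,0,0]
    - [0,0,0.07,0,0]

```text
time_s: 5.4
tcp_pos: [0.4734, -0.1422, 0.1724]
ee_rot: [[0.178, -0.984, -0.0], [-0.984, -0.178, 0.0], [-0.0, 0.0, -1.0]]
wrist_force: [0.5, -1.5, -3.6]
gripper_width: 0.359
gripper_force: 30.0
```

Run:
```python
from h import *
S=cap("scene");D=cap("side"); out=[]
for c in(S,D):
    a,b=(proj(c,np.array([.473,-.142,.12]))-[47,55]).astype(int); im=c["pixels"][b:b+110,a:a+95]; print(a,b)
    out.append(cv2.resize(im[:,:,::-1],None,fx=4,fy=4,interpolation=cv2.INTER_CUBIC))
cv2.imwrite("pics/up.png",np.hstack(out)); s=r.sense(); print(s["tcp_pos"],s["wrist_force"],s["time_s"])
```

```text
208 185
303 220
[ 0.47332064 -0.14227844  0.17239052] [ 0.50317914 -1.51090328 -4.88704965] 5.5
```

View pics/up.png

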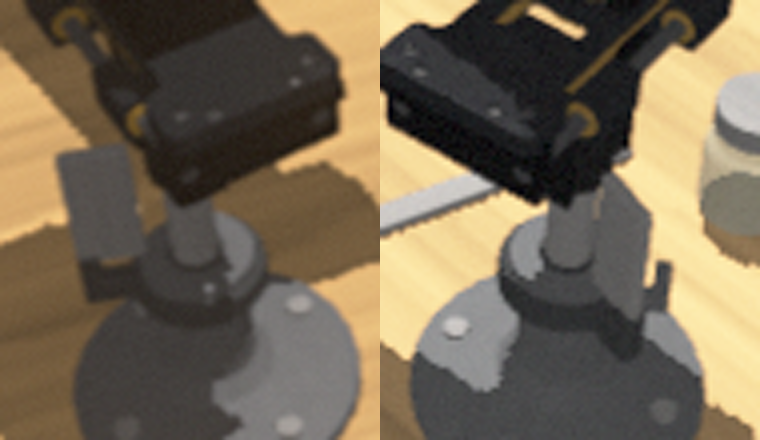

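The leg is up about 38 mm: the dark ring shows at the collar top in scene crop (192,255) and side crop (565,262), and the tab hasn't moved. Now I'll swing counter-clockwise.

>>> servo_tool:
  targets:
    - [0,0,0,0.08,0]
    - [0,0,0,0.16,0]
    - [0,0,0,0.24,0]
    - [0,0,0,0.32,0]
    - [0,0,0,0.4,0]

```text
time_s: 5.92
tcp_pos: [0.4737, -0.1421, 0.1724]
ee_rot: [[0.55, -0.835, 0.0], [-0.835, -0.55, 0.0], [-0.0, -0.0, -1.0]]
wrist_force: [0.9, -0.2, -4.6]
gripper_width: 0.36
gripper_force: 30.0
```

>>> servo_tool:
  targets:
    - [0,0,0,0.06,0]
    - [0,0,0,0.12,0]
    - [0,0,0,0.18,0]
    - [0,0,0,0.24,0]
    - [0,0,0,0.3,0]

```text
time_s: 6.33
tcp_pos: [0.4739, -0.1419, 0.1724]
ee_rot: [[0.772, -0.636, 0.001], [-0.636, -0.772, 0.001], [0.0, -0.001, -1.0]]
wrist_force: [2.2, 1.0, -4.6]
gripper_width: 0.352
gripper_force: 31.3
```

```bash
python3 -c "
from h import *
s=r.sense();print(s['tcp_pos'],s['moment'],s['wrist_force'],s['joints'])"
```

```text
[ 0.47386524 -0.14193198  0.17240775] [ 0.01743875 -0.46071478 -0.14761511] [ 2.20362962  1.00426437 -4.6435195 ] [ 2.15404347e+00  1.30513072e+01 -2.31206815e+01 -3.86218932e-02
 -5.37896223e+01  4.83772599e+01]
```

>>> servo_tool:
  targets:
    - [0,0,0,0.05,0]
    - [0,0,0,0.1,0]
    - [0,0,0,0.15,0]
    - [0,0,0,0.2,0]
    - [0,0,0,0.25,0]

```text
time_s: 6.75
tcp_pos: [0.474, -0.1417, 0.1724]
ee_rot: [[0.905, -0.426, 0.001], [-0.426, -0.905, 0.001], [0.001, -0.001, -1.0]]
wrist_force: [2.3, 1.2, -4.8]
gripper_width: 0.357
gripper_force: 31.3
```

>>> servo_tool:
  targets:
    - [0,0,0,0.05,0]
    - [0,0,0,0.1,0]
    - [0,0,0,0.15,0]
    - [0,0,0,0.2,0]
    - [0,0,0,0.25,0]

```text
time_s: 7.17
tcp_pos: [0.4741, -0.1415, 0.1724]
ee_rot: [[0.982, -0.189, 0.001], [-0.189, -0.982, 0.001], [0.001, -0.001, -1.0]]
wrist_force: [1.8, 2.2, -4.6]
gripper_width: 0.357
gripper_force: 31.7
```

Run:
```python
from h import *
S=cap("scene");D=cap("side"); out=[]
for c in(S,D):
    a,b=(proj(c,np.array([.473,-.142,.12]))-[47,55]).astype(int); im=c["pixels"][b:b+110,a:a+95]; print(a,b)
    out.append(cv2.resize(im[:,:,::-1],None,fx=4,fy=4,interpolation=cv2.INTER_CUBIC))
cv2.imwrite("pics/sw.png",np.hstack(out)); s=r.sense(); print(s["tcp_pos"],s["wrist_force"],s["moment"],s["time_s"])
```

```text
208 185
303 220
[ 0.47407776 -0.14154168  0.17244254] [ 3.17532166  2.44669305 -4.76414578] [ 0.65305012 -0.59377044 -0.12179068] 7.2667
```

View pics/sw.png

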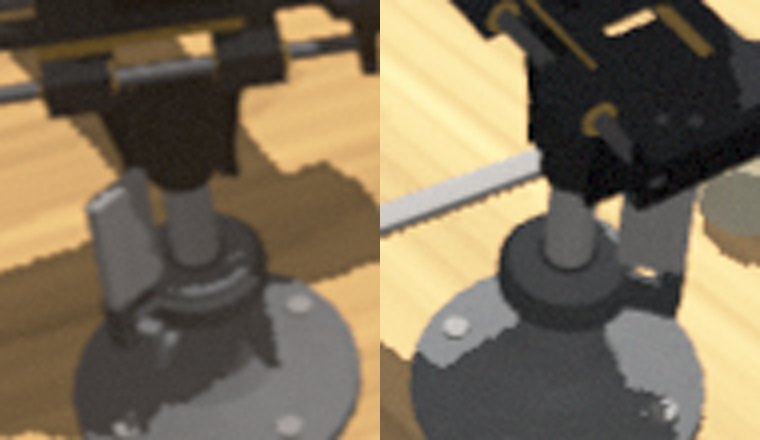

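The tab is being pushed round and the leg is still up. I'll continue in smaller steps and watch the moment.

>>> servo_tool:
  targets:
    - [0,0,0,0.03,0]
    - [0,0,0,0.06,0]
    - [0,0,0,0.09,0]
    - [0,0,0,0.12,0]
    - [0,0,0,0.15,0]

```text
time_s: 7.68
tcp_pos: [0.4717, -0.1418, 0.1723]
ee_rot: [[0.999, -0.045, -0.005], [-0.045, -0.999, 0.001], [-0.005, -0.001, -1.0]]
wrist_force: [-4.8, 2.3, 0.5]
gripper_width: 0.362
gripper_force: 33.4
```

```bash
python3 -c "
from h import *
s=r.sense();print(s['tcp_pos'],s['moment'],s['wrist_force'])"
```

```text
[ 0.47167809 -0.1417671   0.17233994] [ 0.61767347  1.24026104 -0.62599676] [-4.79140436  2.30902112  0.48327131]
```

>>> servo_tool:
  targets:
    - [0,0,0,0.02,0]
    - [0,0,0,0.04,0]
    - [0,0,0,0.06,0]
    - [0,0,0,0.08,0]
    - [0,0,0,0.1,0]

```text
time_s: 8.1
tcp_pos: [0.469, -0.1422, 0.1722]
ee_rot: [[0.998, 0.056, -0.01], [0.056, -0.998, 0.001], [-0.01, -0.001, -1.0]]
wrist_force: [-10.1, 2.7, 5.1]
gripper_width: 0.361
gripper_force: 28.7
```

```bash
python3 -c "
from h import *
s=r.sense();print(s['tcp_pos'],s['moment'],s['wrist_force'])"
```

```text
[ 0.46901663 -0.14218495  0.17222411] [ 0.35604635  2.7255413  -0.50852366] [-10.11102534   2.74658671   5.09724961]
```

>>> servo_tool:
  targets:
    - [0,0,0,-0.03,0]
    - [0,0,0,-0.06,0]
    - [0,0,0,-0.09,0]
    - [0,0,0,-0.12,0]
    - [0,0,0,-0.12,0]

```text
time_s: 8.52
tcp_pos: [0.4692, -0.1412, 0.1707]
ee_rot: [[0.998, -0.065, -0.01], [-0.065, -0.998, 0.002], [-0.01, -0.002, -1.0]]
wrist_force: [-5.8, 5.6, -3.3]
gripper_width: 0.36
gripper_force: 30.0
```

Run:
```python
from h import *
S=cap("scene");D=cap("side"); out=[]
for c in(S,D):
    a,b=(proj(c,np.array([.473,-.142,.12]))-[47,55]).astype(int); im=c["pixels"][b:b+110,a:a+95]
    out.append(cv2.resize(im[:,:,::-1],None,fx=4,fy=4,interpolation=cv2.INTER_CUBIC))
cv2.imwrite("pics/cl.png",np.hstack(out)); s=r.sense(); print(s["tcp_pos"],s["wrist_force"],s["moment"],s["time_s"])
```

```text
[ 0.46923035 -0.1411829   0.17066967] [-5.67464445  6.7700787  -4.30475987] [ 1.28177982  1.5744006  -0.00268225] 8.6167
```

View pics/cl.png

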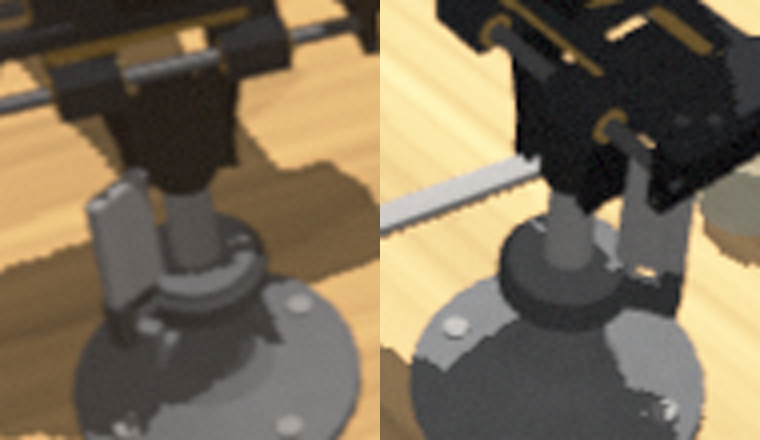

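Run:
```python
from h import *
S=cap("scene");D=cap("side")
# tab top corners scene/side at z=.173 -> angle about axis
for nm,u,v in[("scene out",208+91/4,185+210/4),("scene in",208+140/4,185+172/4)]:
    p=onz(S,u,v,.173); d=p[:2]-[.4727,-.1415]; print(nm,p.round(4),np.degrees(np.arctan2(d[1],d[0])),np.hypot(*d))
p=onz(D,303+296/4,220+315/4,.105);d=p[:2]-[.4727,-.1415]; print("side low out",p.round(4),np.degrees(np.arctan2(d[1],d[0])),np.hypot(*d))
p=onz(D,373.75,286,.1);d=p[:2]-[.4727,-.1415]; print("lug(z?.1)",p.round(4),np.degrees(np.arctan2(d[1],d[0])),np.hypot(*d))
# leg profile through time
for nm,x0,side in(("scene",192,0),("side",568,1)):
    for f in("up","sw","cl"):
        g=cv2.imread(f"pics/{f}.png").max(2); print(nm,f,g[170:290:4,x0-10:x0+10].mean(1).astype(int).tolist())
s=r.sense(); print(s["tcp_pos"],s["wrist_force"],s["moment"],s["joints"],s["effort"])
```

```text
scene out [ 0.4999 -0.1868  0.173 ] -59.0627007264468 0.05282808210495967
scene in [ 0.4863 -0.1614  0.173 ] -55.71675678938028 0.024138097432884236
side low out [ 0.4799 -0.2032  0.105 ] -83.36471215051647 0.0620852483632787
lug(z?.1) [ 0.5008 -0.1762  0.1   ] -51.034199062917956 0.04465144101324233
scene up [45, 50, 48, 43, 36, 35, 34, 35, 47, 68, 81, 84, 83, 82, 84, 84, 83, 85, 84, 82, 84, 85, 85, 79, 62, 54, 61, 63, 63, 64]
scene sw [39, 40, 38, 40, 42, 62, 81, 84, 85, 85, 85, 86, 85, 84, 86, 85, 86, 86, 84, 86, 86, 86, 86, 81, 64, 56, 63, 64, 67, 89]
scene cl [40, 40, 40, 39, 40, 46, 63, 83, 86, 85, 85, 85, 85, 85, 85, 85, 85, 85, 86, 85, 85, 85, 86, 85, 77, 70, 89, 115, 120, 120]
side up [19, 19, 19, 18, 20, 22, 24, 36, 44, 65, 88, 98, 98, 98, 98, 98, 99, 97, 98, 98, 97, 98, 97, 96, 80, 49, 62, 72, 71, 72]
side sw [24, 25, 25, 24, 26, 45, 83, 98, 98, 97, 98, 97, 98, 97, 99, 101, 100, 99, 98, 99, 99, 98, 99, 96, 80, 47, 64, 72, 72, 71]
side cl [24, 24, 28, 25, 24, 29, 53, 85, 90, 93, 98, 98, 99, 98, 98, 99, 98, 99, 99, 100, 99, 98, 99, 98, 92, 78, 71, 72, 71, 72]
[ 0.46921965 -0.14116557  0.17067162] [-6.08777724  5.91787191 -3.66435876] [1.32071939 1.61012279 0.00579836] [  2.18890654  13.02401088 -23.39285623  -0.19898155 -54.16148848
  84.27748975] [-1.84478022e+00 -3.02150989e+01  2.06212807e+01  5.71811020e+00
  1.62833948e+00 -1.46705535e-02]
```

The tab now stands at about -58°, next to the lug, having travelled about 43°. The reaction jumped at the stop. However, the hand was pushed off and the leg sank about 1.7 mm: the ring's dark band at the collar faded. I'll relieve the side force and lift back to the mark.

>>> servo_tool:
  targets:
    - [-0.05,0.02,0.02,0,0]
    - [-0.1,0.04,0.04,0,0]
    - [-0.1,0.05,0.06,0,0]
    - [-0.1,0.05,0.06,0,0]
    - [-0.1,0.05,0.06,0,0]

```text
time_s: 9.13
tcp_pos: [0.4691, -0.141, 0.1741]
ee_rot: [[0.998, -0.062, -0.003], [-0.062, -0.998, -0.0], [-0.003, 0.0, -1.0]]
wrist_force: [-3.9, -0.5, -4.1]
gripper_width: 0.361
gripper_force: 30.0
```

```bash
cat > prof.py <<'E'
from h import *
S=cap("scene");D=cap("side"); out=[]
for c in(S,D):
    a,b=(proj(c,np.array([.473,-.142,.12]))-[47,55]).astype(int); im=c["pixels"][b:b+110,a:a+95]
    out.append(cv2.resize(im[:,:,::-1],None,fx=4,fy=4,interpolation=cv2.INTER_CUBIC))
o=np.hstack(out); cv2.imwrite("pics/now.png",o); s=r.sense(); print(s["tcp_pos"],s["wrist_force"],s["moment"],s["time_s"])
for f in("up","sw","cl","now"):
    g=cv2.imread(f"pics/{f}.png").max(2)
    for x0 in(192,568): print(f,x0,g[176:216:4,x0-10:x0+10].mean(1).astype(int).tolist(),g[250:282:4,x0-10:x0+10].mean(1).astype(int).tolist())
E
python3 prof.py
```

```text
[ 0.46916779 -0.14097221  0.17403328] [-5.33851782  0.25210104 -4.63154385] [-0.29037281  1.67531461 -0.00268386] 9.2333
up 192 [50, 46, 39, 35, 34, 33, 38, 56, 75, 83] [84, 85, 85, 79, 62, 54, 61, 63]
up 568 [18, 18, 18, 21, 21, 29, 38, 52, 76, 94] [97, 98, 97, 96, 80, 49, 62, 72]
sw 192 [39, 39, 38, 50, 72, 83, 85, 85, 85, 85] [86, 86, 86, 81, 64, 56, 63, 64]
sw 568 [25, 24, 23, 30, 64, 92, 99, 97, 98, 97] [99, 98, 99, 96, 80, 47, 64, 72]
cl 192 [40, 39, 39, 41, 52, 74, 86, 85, 85, 85] [85, 85, 86, 85, 77, 70, 89, 115]
cl 568 [27, 26, 24, 23, 37, 70, 89, 91, 96, 98] [99, 98, 99, 98, 92, 78, 71, 72]
now 192 [38, 38, 44, 61, 78, 85, 85, 84, 84, 84] [85, 87, 82, 70, 55, 67, 100, 118]
now 568 [23, 21, 23, 47, 82, 93, 96, 97, 98, 99] [98, 100, 98, 90, 59, 49, 62, 73]
```

>>> servo_tool:
  targets:
    - [-0.05,0,-0.02,0,0]
    - [-0.05,0,-0.05,0,0]
    - [-0.05,0,-0.05,0,0]
    - [-0.05,0,-0.05,0,0]
    - [-0.05,0,-0.05,0,0]

```text
time_s: 9.65
tcp_pos: [0.469, -0.1409, 0.1729]
ee_rot: [[0.998, -0.062, 0.0], [-0.062, -0.998, -0.0], [0.0, 0.0, -1.0]]
wrist_force: [-1.7, -1.5, -4.8]
gripper_width: 0.36
gripper_force: 30.0
```

```bash
python3 prof.py | egrep '^\[|now|sw'
```

```text
[ 0.46906693 -0.14090052  0.17294675] [-2.4232972  -1.71238705 -3.88455674] [-0.74016128  0.96313705 -0.06549585] 9.75
sw 192 [39, 39, 38, 50, 72, 83, 85, 85, 85, 85] [86, 86, 86, 81, 64, 56, 63, 64]
sw 568 [25, 24, 23, 30, 64, 92, 99, 97, 98, 97] [99, 98, 99, 96, 80, 47, 64, 72]
now 192 [39, 39, 40, 52, 74, 85, 86, 86, 84, 85] [85, 86, 86, 78, 59, 67, 100, 117]
now 568 [27, 26, 24, 34, 67, 88, 93, 96, 99, 98] [99, 99, 100, 95, 74, 48, 62, 71]
```

Run:
```python
from h import *
D=cap("side");S=cap("scene")
a=cv2.resize(D["pixels"][265:315,340:390,::-1],(400,400),interpolation=cv2.INTER_CUBIC)
b=cv2.resize(S["pixels"][220:275,225:280,::-1],(400,400),interpolation=cv2.INTER_CUBIC)
cv2.imwrite("pics/lug.png",cv2.convertScaleAbs(np.hstack([a,b]),alpha=1.8))
```

```text
(no output)
```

View pics/lug.png

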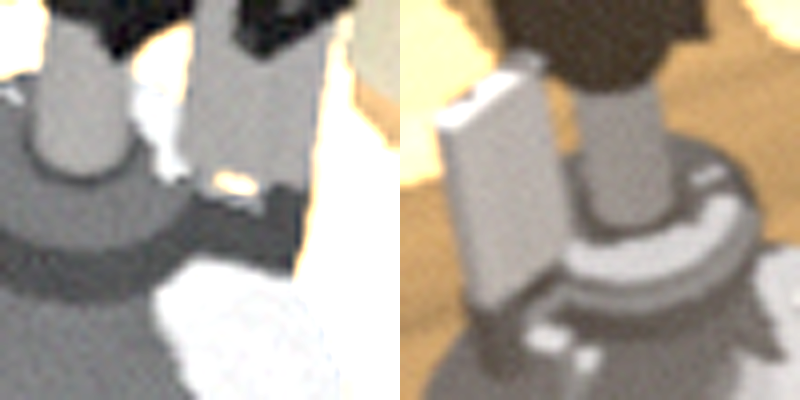

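The crop shows the tab's arm right against the lug at (545,335) in the right panel, and the ring's dark band at the collar top at (625,225). At the last push, 10 N and 0.5 N m moved the finger no further, so the lever is at its stop. One last small trim and hold.

>>> servo_tool:
  targets:
    - [-0.02,0,-0.01,0,0]
    - [-0.02,0,-0.015,0,0]
    - [-0.02,0,-0.015,0,0]
    - [-0.02,0,-0.015,0,0]
    - [-0.02,0,-0.015,0,0]

```text
time_s: 10.27
tcp_pos: [0.469, -0.1409, 0.1728]
ee_rot: [[0.998, -0.062, 0.002], [-0.062, -0.998, -0.0], [0.002, 0.0, -1.0]]
wrist_force: [-0.5, -2.7, -3.3]
gripper_width: 0.362
gripper_force: 30.0
```

```bash
python3 prof.py | egrep '^\[|now|sw'
```

```text
[ 0.46897981 -0.14086482  0.17279695] [ 0.31512131 -3.83679245 -4.09475046] [-1.10450463  0.30791145 -0.03192461] 10.3667
sw 192 [39, 39, 38, 50, 72, 83, 85, 85, 85, 85] [86, 86, 86, 81, 64, 56, 63, 64]
sw 568 [25, 24, 23, 30, 64, 92, 99, 97, 98, 97] [99, 98, 99, 96, 80, 47, 64, 72]
now 192 [39, 38, 39, 52, 74, 85, 84, 85, 86, 85] [85, 87, 86, 77, 58, 68, 101, 117]
now 568 [24, 23, 23, 33, 64, 86, 91, 95, 98, 99] [98, 99, 99, 98, 79, 48, 62, 74]
```

The leg is at the mark (same band as right after the lift), the lever is at its stop, and the grip is steady.

```bash
python3 -c "
from station import r
print(r.finish_job())"
```

```text
the job is handed in; nothing more can be done
None
```

I handed the job in at about 10.4 s, still holding the cap, with the leg at the ring mark to within about 0.5 mm by the camera and the lever pushed hard against its closed stop; the leg briefly sank about 2 mm and rose about 1.5 mm high after that push before I trimmed it back.

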